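# Lift the hatch panel off its forming buck and hold it level

### The job

A freshly flanged white hatch panel sits on its plywood buck with a steel dolly block weighing down one end. Take the dolly off and set it down, without dropping it, on the green mat; then lift the panel by its red handle, level all the way, until it is well over 10 cm above where it sat, and finish still holding it there, steady and level above the buck, so that its flanges can be checked from below. Do not put the panel down or let go at the end, and leave everything else on the bench where it is.

Things in the scene. Friction and masses are not known exactly. Their poses are not given: they have to be found in the camera images.
- buck: Plywood forming block screwed to the bench, 130 (x) by 240 (y) mm, 50 mm high; stands at any place and yaw within the middle of the bench. Origin at the centre of its underside, z up.
- panel: White sheet-metal hatch panel with blue pen lines, 146 (x) by 256 (y) mm, about 0.4 kg, 3 mm thick, balanced about its centre. 20 mm flanges turned down all round slip over the buck with about 5 mm play, so it must first rise straight up. Origin at the centre, level with the lower edge of the flanges; z up. Its sheet lies 20 to 23 mm above the origin; seated on the buck the origin is 30 mm above the bench and the top face 53 mm above the bench.
- panel_handle (a point): Middle of the red bridge handle's bar on the panel, 60 mm above the panel's origin (90 mm above the bench when seated). The bar is 16 mm wide (panel's x), 64 mm long (panel's y) and 20 mm high (50 to 70 mm above the panel's origin); below it are 27 mm of free height to the sheet between two 12 mm posts at its ends.
- dolly: Steel dolly block, dark with a bright top, 40 mm wide (its x), 66 mm long (its y), 35 mm high, 0.55 to 0.75 kg, lying flat on top of the panel, at one end, beside the handle: its centre 75 to 85 mm from the panel's centre along the panel's +y, its long side within 0.3 rad of the panel's y. Origin at the centre of its underside; z up.
- mat: Green mat with a thin white border line, 170 by 170 mm, 5 mm thick, fixed to the bench at the left or the right side (the grey tray is on the other side). Origin at the centre of its underside.
- jar: Closed glass jar with a yellow cap, 52 mm across, 75 mm high, in the grey tray (170 by 190 mm, 30 mm high); leave alone.
- collar: Brass ring, 48 mm across, 20 mm high, in the grey tray; leave alone.
- wedge: Wooden block 50 by 90 by 30 mm on the bench, beyond the right-hand side place; leave alone.
- can: White can with a white lid and a blue label, 60 mm across, 100 mm high, beyond the left-hand side place; leave alone.
Things that resemble listed ones, but are neither listed nor needed, are in the scene too. There is more than one size of the dolly; the job needs the largest.

How it is judged:
By the outcome, as a careful person would: the job done as asked, in the order asked, and still so for the second after the job is handed in, while the arm keeps its last pose, push and grip.
It also fails if it takes over 51 s, if anything falls off the work surface, if the arm or the gripper's body presses on something with over 40 N, if the wrist force passes 120 N, or if a joint passes its speed limit or range.

### The arm

A 7-joint arm with a two-finger parallel gripper is mounted at the origin on the work surface. World frame = base frame: x ahead of the robot, y to its left, z up, the work surface at z = 0. Lengths are in m, angles in degrees, forces in N, time in s.
With the tool pointing down it reaches from about 0.4 to 0.85 m from the base axis. Payload 10.4 kg.
Tool frame: the origin (TCP) lies between the finger pads; the fingertips stand 14 mm ahead of it and the grasp point (between the pads) lies 5 mm behind it (ctrl.tips_ahead is the distance from the TCP to the fingertips, in m); z points along the fingers, y is the direction in which the jaws open and shut (so a half turn about z gives the same grasp; the last joint's range is limited). The gripper opens to 85 mm and grips with 20 to 120 N. Pads are 22 mm wide; open, the fingers measure 114 mm over their backs; the gripper's body (76 mm by 85 mm) begins 54 mm behind the grasp point. The pads swing forward as they close: fully open they stand 13 mm farther back than shut.
Start: joints at [69.122, 19.034, -3.707, 83.658, 1.238, 77.344, -5.071], TCP at [0.21, -0.589, 0.245] pointing down, gripper open.
Joint ranges: [-148.97, 148.97], [-28.65, 121.19], [-84.17, 76.75], [9.2, 138.47], [-72.65, 252.65], [3.7, 117.97], [-149.18, 149.18]. Speed limits (degrees/s): [127.2, 127.2, 159.86, 159.86, 180, 180, 180].

### API

Orientations are given as a 3x3 rotation matrix whose columns are the frame's x, y, z axes.
In Python, from plant import ctrl, grab_frame, camera_params gives the robot as it stands.
- The arm moves only by the shell command python3 -m handwheel 'ROWS' [OPENING] [FORCE]. ROWS is JSON, a list of rows, each a list of 4 numbers: the shift along the tool's x, y, z in m, then the turn about the tool's z in rad. In form: [[dx, dy, dz, roll], ...]. A call has 1 to 5 rows; each row shifts and turns the commanded pose from where the row before left it, along the tool's axes as they then stand; what a row does not reach is not made up. A row lasts 1/10 s, in which the tool goes at most 50 mm and 8.59 degrees, less where a joint would pass 70% of its speed; a pose out of reach is approached as far as the arm can. A call is refused whole if a number of a shift passes 0.05 or a number of a turn 0.15, either way. A call with a gripper value outside its range is refused whole. OPENING is the finger opening in m, from 0 to 0.0854, set as the call begins (- or left out, the last holds). The fingers move at their own pace and stop on an object; FORCE is the grip in N (left out, the last holds). Time passes only in rows, so rows that do not move let the fingers close. It gives the time, the measured TCP pose, the force and the opening at its end, in the units of the state.
- ctrl.get_obs(): the state, without advancing time (a new reading comes with each control period).
- grab_frame(name): name is "side" or "top" or "wrist"; returns the picture (480x640x3 uint8, red, green, blue); there is no depth.
- camera_params(name): a dict with "vfov" (degrees; the focal length in pixels is half the picture's height over the tangent of half this angle, whatever the lens; pixels are square), "cx", "cy" (the principal point, pixels), "T" (4x4, takes a point from camera to world coordinates). Camera axes: x right, y up, looking along -z (the intrinsics and any distortion apply to the point x, -y, -z); pixel columns grow to the right and rows downward; lengths in m; the calibration is good to about 2 mm. The wrist camera is an equidistant fisheye: a pixel r from the principal point sees the ray r / f radians off the axis. A picture is of the moment at which its call begins: read the wrist's pose just before it. camera_params takes no time and is no camera call; for the wrist camera it gives the pose at the moment of the call.
- ctrl.finish_job(): hands the job in, once; it reports no verdict.
The state is a dict: "clock": time; "q": joint angles; "joint_vel": joint speeds; "joint_efforts": joint torques, N m; "ee_pos": TCP position; "orientation": TCP orientation; "ft_force": force on the tool from outside, world axes, zero at the start; "ft_torque": the same for the moment, N m; "grip_width": finger opening in m.
Only numpy, scipy, OpenCV 4.12 (cv2) and the standard library are available. Lean on these libraries where they do the work, as an engineer would, in place of code of your own. Each camera call takes 0.05 s, during which the arm holds its last target. There are 200 camera calls.

## Working session

There is one attempt and no reset: what is moved stays moved. The work goes in short steps, Python scripts to look and compute and a shell command to move; the robot and the scene stay as the last step left them, time stands still between calls to the robot, and variables do not carry over. Pictures are saved under pics/ and viewed, about 8 in all and at most 12, crops included, and the job is handed in when it is done.

```bash
mkdir -p pics; ls
python3 - <<'E'
from plant import ctrl, grab_frame, camera_params
import cv2, numpy as np
o=ctrl.get_obs(); print({k:np.round(v,3).tolist() for k,v in o.items()})
for n in ["top","side"]:
    p=camera_params(n); print(n,p['vfov'],p['cx'],p['cy'],np.round(p['T'],4).tolist(), {k:v for k,v in p.items() if k not in('T','vfov','cx','cy')})
    cv2.imwrite(f'pics/{n}0.png',grab_frame(n)[:,:,::-1])
E
```

```text
pics
{'clock': 0.0, 'q': [69.122, 19.073, -3.707, 83.707, 1.237, 77.343, -5.07], 'joint_vel': [-0.06, 0.028, -0.026, -0.044, -0.014, -0.042, 0.052], 'joint_efforts': [0.0, -62.544, 0.049, -39.161, 0.016, 0.01, -0.0], 'ee_pos': [0.209, -0.589, 0.244], 'orientation': [[0.942, 0.335, -0.001], [0.335, -0.942, 0.001], [-0.0, -0.001, -1.0]], 'ft_force': [-0.037, -0.049, 0.446], 'ft_torque': [-0.007, 0.015, -0.036], 'grip_width': 0.086}
top 50.53805941983643 325.5195169695535 234.09496843344718 [[-0.0241, 0.9955, -0.0922, 0.3971], [-0.9995, -0.0256, -0.0156, -0.0117], [-0.0179, 0.0918, 0.9956, 1.1362], [0.0, 0.0, 0.0, 1.0]] {}
side 55.55026894119062 315.7061286719341 244.47182388988307 [[-0.7638, 0.3975, -0.5086, 0.0367], [-0.6455, -0.4628, 0.6076, 0.5435], [0.0061, 0.7923, 0.6101, 0.6363], [0.0, 0.0, 0.0, 1.0]] {}
```

View pics/top0.png

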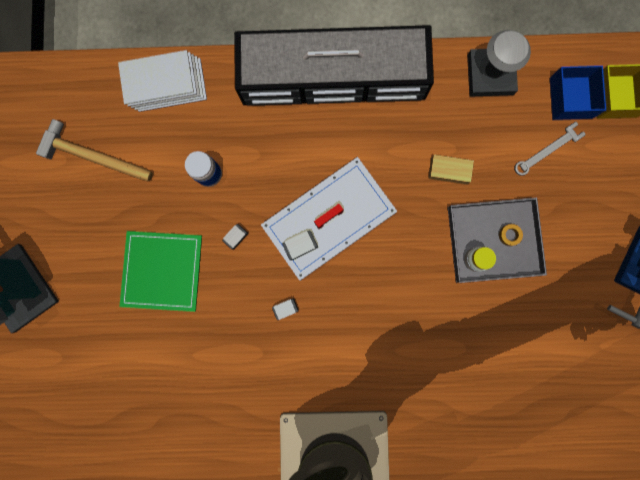

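The top view shows the panel at about (329,218), with its red handle at (329,215) and a block on it at (299,244). Two smaller lookalike blocks lie on the bench at (234,236) and (285,309). The block at (299,244) is the one meant: it is the largest and lies on the panel. The green mat is at (162,271), and the tray is on the right.

```bash
cat > h.py <<'E'
import numpy as np, cv2
from plant import ctrl, grab_frame, camera_params
def ray(n,u,v,p=None):
    p=p or camera_params(n); f=240/np.tan(np.radians(p['vfov']/2))
    x,y=(u-p['cx'])/f,(v-p['cy'])/f
    if n=='wrist':
        r=np.hypot(x,y); s=np.sin(r)/r if r>1e-9 else 1; d=np.array([x*s,-y*s,-np.cos(r)])
    else: d=np.array([x,-y,-1])
    return p['T'][:3,3],p['T'][:3,:3]@d
def at(n,u,v,z,p=None):
    o,d=ray(n,u,v,p); return o+d*(z-o[2])/d[2]
def proj(n,P,p=None):
    p=p or camera_params(n); f=240/np.tan(np.radians(p['vfov']/2))
    c=p['T'][:3,:3].T@(np.asarray(P)-p['T'][:3,3]); x,y,z=c[0],-c[1],-c[2]
    if n=='wrist':
        h=np.hypot(x,y); r=np.arctan2(h,z); return np.array([p['cx']+f*r*x/h,p['cy']+f*r*y/h])
    return np.array([p['cx']+f*x/z,p['cy']+f*y/z])
E
python3 - <<'E'
from h import *
im=cv2.imread('pics/top0.png'); hsv=cv2.cvtColor(im,cv2.COLOR_BGR2HSV)
def big(m,z,name):
    c=max(cv2.findContours(m,0,2)[0],key=cv2.contourArea); r=cv2.minAreaRect(c)
    P=np.array([at('top',*q,z) for q in cv2.boxPoints(r)])
    e=P[1]-P[0];g=P[2]-P[1]
    print(name,np.round(r[0],1),P.mean(0).round(4),'sides',np.linalg.norm(e).round(4),np.degrees(np.arctan2(e[1],e[0])).round(1),np.linalg.norm(g).round(4),np.degrees(np.arctan2(g[1],g[0])).round(1))
big(cv2.inRange(hsv,(45,100,50),(75,255,255)),.005,'mat')
roi=np.zeros(im.shape[:2],np.uint8); roi[150:290,255:405]=255
red=cv2.inRange(hsv,(0,150,100),(4,255,255))|cv2.inRange(hsv,(172,150,80),(180,255,255))
big(red&roi,.10,'handle')
m=cv2.morphologyEx(cv2.inRange(hsv,(0,0,120),(180,70,255))&roi,3,np.ones((9,9)))
big(m,.053,'panel')
cv2.imwrite('pics/crop.png',cv2.resize(im[150:320,210:410],None,fx=4,fy=4,interpolation=2)[:600])
s=cv2.imread('pics/side0.png'); cv2.imwrite('pics/s0.png',s)
E
```

```text
mat [160.4 270.7] [0.4299 0.3769 0.005 ] sides 0.1699 -2.9 0.1754 -95.0
handle [328.3 215.1] [ 0.5321 -0.0021  0.1   ] sides 0.0634 -55.7 0.0168 -146.3
panel [328.4 217.9] [ 0.5328 -0.002   0.053 ] sides 0.2586 -55.8 0.1488 -146.9
```

View pics/crop.png

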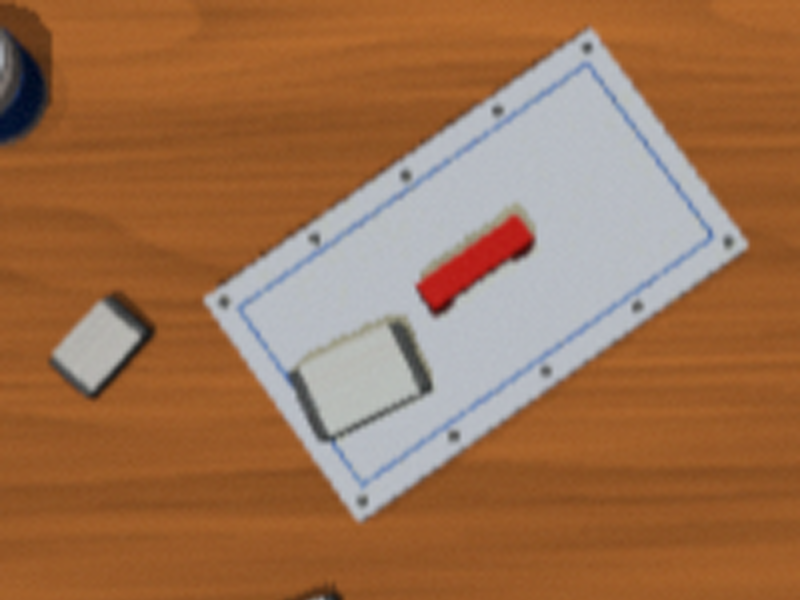

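View pics/s0.png

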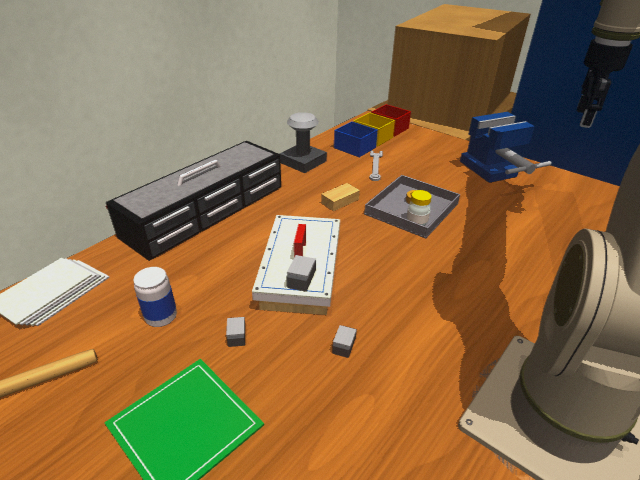

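```bash
R='x'
python3 -m handwheel '[[0.03,-0.008,0,-0.05],[0.048,-0.008,0,-0.085],[0.048,-0.008,0,-0.085],[0.048,-0.008,0,-0.085],[0.048,-0.008,0,-0.085]]' 0.075 80
python3 -m handwheel '[[0.048,-0.008,0,-0.085],[0.048,-0.008,0,-0.085],[0.048,-0.008,0,-0.085],[0.048,-0.008,0,-0.085],[0.048,-0.008,0,-0.085]]' >/dev/null
python3 -m handwheel '[[0.048,-0.008,0,-0.085],[0.048,-0.008,0,-0.085],[0.048,-0.008,0,-0.085],[0.048,-0.008,0,-0.085],[0.03,-0.008,0,-0.085]]'
python3 -m handwheel '[[0,0,0,-0.15],[0,0,0,-0.14],[0,0,0,0],[0,0,0,0]]'
python3 - <<'E'
from h import *
p=camera_params('wrist'); o=ctrl.get_obs(); im=grab_frame('wrist'); cv2.imwrite('pics/w1.png',im[:,:,::-1]); np.save('w1.npy',p['T'])
print(p['vfov'],p['cx'],p['cy'],p['T'].round(4).tolist(),o['ee_pos'],np.round(o['orientation'],4).tolist(),o['q'],o['clock'])
E
```

```text
clock: 0.6
ee_pos: [0.3865, -0.4472, 0.2449]
orientation: [[0.742, 0.671, -0.0], [0.671, -0.742, 0.0], [0.0, -0.001, -1.0]]
ft_force: [0.5, -0.8, -0.5]
grip_width: 0.075
clock: 1.6
ee_pos: [0.5192, -0.0101, 0.2451]
orientation: [[-0.018, 1.0, -0.0], [1.0, 0.018, 0.001], [0.001, -0.0, -1.0]]
ft_force: [0.8, 0.4, 0.6]
grip_width: 0.075
clock: 2.0
ee_pos: [0.5194, -0.0146, 0.2451]
orientation: [[-0.292, 0.956, -0.0], [0.956, 0.292, 0.0], [0.0, -0.0, -1.0]]
ft_force: [-0.5, -0.2, 0.3]
grip_width: 0.0749
65.70646984690485 320.4574043590335 238.32040263075055 [[0.9562, -0.2817, -0.0799, 0.499], [0.2928, 0.9184, 0.266, 0.0536], [-0.0016, -0.2777, 0.9607, 0.3737], [0.0, 0.0, 0.0, 1.0]] [ 0.51941336 -0.01460528  0.24507481] [[-0.292, 0.9564, -0.0004], [0.9564, 0.292, 0.0], [0.0001, -0.0004, -1.0]] [ 31.14393277   8.79324993 -37.7062691   97.88488972   5.54565356
  75.22786448   9.32274498] 2.0
```

View pics/w1.png

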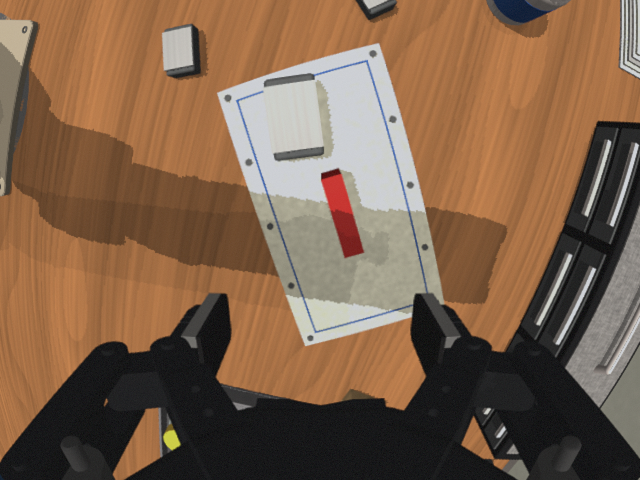

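The wrist view shows the dolly with outline corners near (264,79), (313,74), (325,155) and (274,160), lying on the panel. The handle runs from (332,172) to (352,255).

```bash
cat >> h.py <<'E'
def ang(a,b): return np.degrees(np.arctan2(b[1]-a[1],b[0]-a[0]))%180
E
python3 - <<'E'
from h import *
p=camera_params('wrist'); p['T']=np.load('w1.npy')
A=lambda q,z:np.array([at('wrist',*x,z,p) for x in q])
pc=A([(218,93),(380,44),(443,303),(305,346)],.053)
print('panel',pc.mean(0).round(4),[np.linalg.norm(pc[i]-pc[i-1]).round(4) for i in range(4)],ang(pc[0],pc[3]),ang(pc[1],pc[2]))
im=cv2.imread('pics/w1.png'); hsv=cv2.cvtColor(im,cv2.COLOR_BGR2HSV)
red=cv2.inRange(hsv,(0,170,150),(8,255,255))|cv2.inRange(hsv,(172,170,150),(180,255,255)); red[300:]=0
c=max(cv2.findContours(red,0,2)[0],key=cv2.contourArea)
h=A(cv2.boxPoints(cv2.minAreaRect(c)),.10);print('handle',h.mean(0).round(4),[np.linalg.norm(h[i]-h[i-1]).round(4) for i in range(4)],[ang(h[i],h[i-1]).round(1) for i in range(4)])
for z in(.08,.088):
  d=A([(264,79),(313,74),(325,155),(274,160)],z)
  print('dolly',d.mean(0).round(4),[np.linalg.norm(d[i]-d[i-1]).round(4) for i in range(4)],[ang(d[i],d[i-1]).round(1) for i in range(4)])
u=np.array([np.cos(np.radians(124.2)),np.sin(np.radians(124.2))]);print((d.mean(0)-h.mean(0))[:2]@u)
t=[at('top',210+x/4,150+y/4,.088) for x,y in[(292,372),(400,318),(432,388),(325,440)]];print('top',np.mean(t,0),ang(t[0],t[1]),ang(t[3],t[2]))
E
```

```text
panel [ 0.5329 -0.0006  0.053 ] [np.float64(0.2554), np.float64(0.146), np.float64(0.2502), np.float64(0.1451)] 123.69631448999831 123.48072289042152
handle [0.5241 0.0123 0.1   ] [np.float64(0.032), np.float64(0.0147), np.float64(0.032), np.float64(0.0151)] [np.float64(123.2), np.float64(33.7), np.float64(123.9), np.float64(33.9)]
dolly [0.4747 0.0605 0.08  ] [np.float64(0.0654), np.float64(0.0384), np.float64(0.0651), np.float64(0.0405)] [np.float64(113.5), np.float64(21.6), np.float64(115.3), np.float64(22.2)]
dolly [0.4754 0.0603 0.088 ] [np.float64(0.0636), np.float64(0.0374), np.float64(0.0634), np.float64(0.0394)] [np.float64(113.5), np.float64(21.6), np.float64(115.3), np.float64(22.2)]
0.0670291605221073
top [0.47316013 0.05691012 0.088     ] 115.23368440886088 114.5309663791841
```

Run:
```python
import cv2
im=cv2.imread('pics/w1.png'); cv2.imwrite('pics/w1c.png',cv2.resize(im[55:175,240:400],None,fx=5,fy=5,interpolation=2))
```

```text
(no output)
```

View pics/w1c.png

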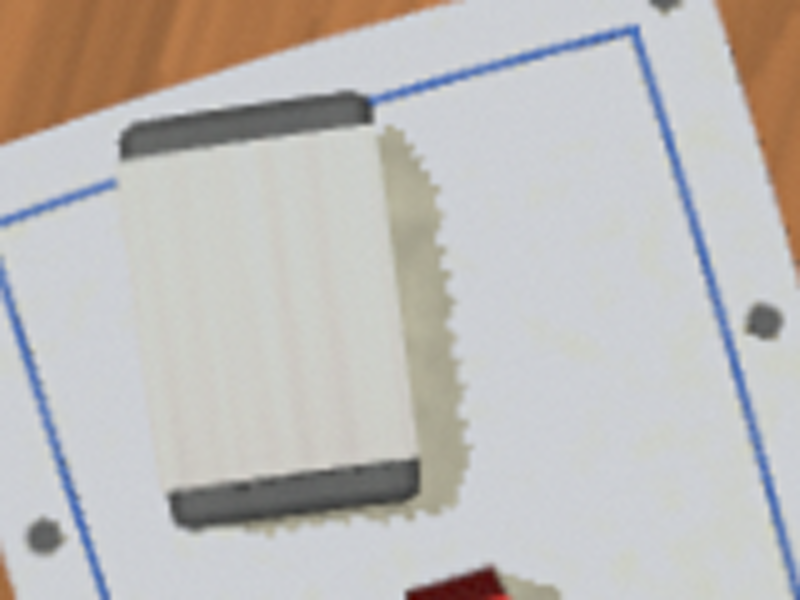

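The crop confirms it: the 66 by 40 mm block on the panel is the large dolly. Next I align above it and check again.

```bash
python3 -m handwheel '[[0.028,-0.007,0.02,0],[0.028,-0.007,0.03,0],[0.027,-0.007,0.03,0],[0,0,0.02,-0.13],[0,0,0,0]]'
python3 -m handwheel '[[0,0,0,0],[0,0,0,0]]'
python3 - <<'E'
from h import *
p=camera_params('wrist'); o=ctrl.get_obs(); im=grab_frame('wrist'); cv2.imwrite('pics/w2.png',im[:,:,::-1]); np.save('w2.npy',p['T'])
print(o['ee_pos'],np.round(o['orientation'],4).tolist(),o['q'].round(1))
E
```

```text
clock: 2.55
ee_pos: [0.4731, 0.0587, 0.1431]
orientation: [[-0.418, 0.908, -0.004], [0.908, 0.418, -0.0], [0.001, -0.004, -1.0]]
ft_force: [0.7, 0.5, 0.3]
grip_width: 0.0747
clock: 2.75
ee_pos: [0.4759, 0.0582, 0.1466]
orientation: [[-0.413, 0.911, 0.002], [0.911, 0.413, 0.0], [-0.001, 0.002, -1.0]]
ft_force: [-0.3, -0.1, -0.2]
grip_width: 0.0751
[0.47593553 0.05818694 0.14655299] [[-0.4134, 0.9105, 0.0018], [0.9105, 0.4134, 0.0001], [-0.0006, 0.0017, -1.0]] [ 26.8   9.1 -41.8 110.4   6.8  62.8   6.7]
```

View pics/w2.png

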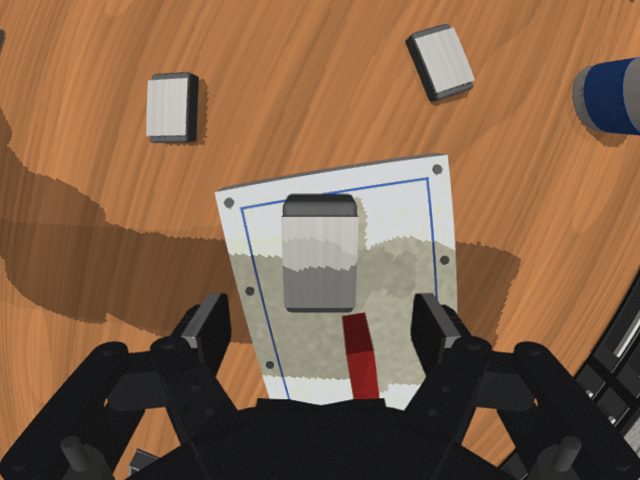

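The dolly's top-face corners are at (282,214), (357,214), (355,311) and (284,311), centred on column 320 and aligned with the jaws.

Run:
```python
from h import *
p=camera_params('wrist'); p['T']=np.load('w2.npy')
d=np.array([at('wrist',*x,.088,p) for x in[(282,214),(357,214),(355,311),(284,311)]])
print(d.mean(0),[np.linalg.norm(d[i]-d[i-1]).round(4) for i in range(4)],[ang(d[i],d[i-1]).round(1) for i in range(4)])
d=np.array([at('wrist',*x,.078,p) for x in[(320.5,195),(320,313)]]);print(d.mean(0),np.linalg.norm(d[0]-d[1]))
d=np.array([at('wrist',*x,.053,p) for x in[(215,191),(447,154)]]);print(d,np.linalg.norm(d[0]-d[1]),ang(*d),d.mean(0)[:2]-.128*np.array([-.562,.827]))
```

```text
[0.47491727 0.06007649 0.088     ] [np.float64(0.0559), np.float64(0.0388), np.float64(0.0558), np.float64(0.0401)] [np.float64(113.7), np.float64(24.5), np.float64(115.1), np.float64(24.5)]
[0.47490364 0.06107445 0.078     ] 0.07043827450683614
[[0.40137675 0.06530116 0.053     ]
 [0.52205935 0.14614094 0.053     ]] 0.145256192570776 33.81632821730115 [ 5.33654051e-01 -1.34947950e-04]
```

```bash
python3 -m handwheel '[[0.002,0,0.025,0],[0,0,0.025,0],[0,0,0.012,0],[0,0,0.006,0],[0,0,0.004,0]]'
python3 -m handwheel '[[0,0,0,0],[0,0,0,0]]'
python3 -m handwheel '[[0,0,0,0],[0,0,0,0],[0,0,0,0],[0,0,0,0],[0,0,0,0]]' 0.0 90
python3 -m handwheel '[[0,0,0,0],[0,0,0,0],[0,0,0,0]]'
```

```text
clock: 3.3
ee_pos: [0.4746, 0.0604, 0.0737]
orientation: [[-0.417, 0.909, 0.001], [0.909, 0.417, 0.0], [-0.0, 0.001, -1.0]]
ft_force: [0.7, 0.8, 0.8]
grip_width: 0.0753
clock: 3.5
ee_pos: [0.4746, 0.0605, 0.0741]
orientation: [[-0.418, 0.909, 0.001], [0.909, 0.418, -0.0], [-0.001, 0.001, -1.0]]
ft_force: [0.3, 0.3, -0.5]
grip_width: 0.0748
clock: 4.0
ee_pos: [0.4745, 0.0605, 0.074]
orientation: [[-0.418, 0.909, 0.001], [0.909, 0.418, -0.0], [-0.001, 0.001, -1.0]]
ft_force: [-1.5, -0.1, 6.2]
grip_width: 0.0386
clock: 4.3
ee_pos: [0.4745, 0.0605, 0.074]
orientation: [[-0.418, 0.909, 0.001], [0.909, 0.418, -0.0], [-0.001, 0.001, -1.0]]
ft_force: [-1.3, -1.0, 6.3]
grip_width: 0.0384
```

```bash
python3 -m handwheel '[[0,0,-0.005,0],[0,0,-0.01,0],[0,0,-0.02,0],[0,0,-0.03,0],[0,0,-0.03,0]]'
python3 -m handwheel '[[0,0,-0.02,0],[0,0,0,0],[0,0,0,0]]'
python3 - <<'E'
from h import *
a=grab_frame('side')[:,:,::-1]; o=ctrl.get_obs(); print(o['ft_torque'])
cv2.imwrite('pics/s1.png',a[100:460,80:560])
E
```

```text
clock: 4.8
ee_pos: [0.4733, 0.0606, 0.1694]
orientation: [[-0.418, 0.908, -0.001], [0.908, 0.418, 0.0], [0.001, -0.001, -1.0]]
ft_force: [0.3, -0.4, -6.3]
grip_width: 0.0384
clock: 5.1
ee_pos: [0.4736, 0.0603, 0.1878]
orientation: [[-0.418, 0.909, -0.0], [0.909, 0.418, -0.0], [-0.0, -0.0, -1.0]]
ft_force: [0.0, -0.3, -6.8]
grip_width: 0.0386
[0.03076188 0.02165119 0.05301181]
```

View pics/s1.png

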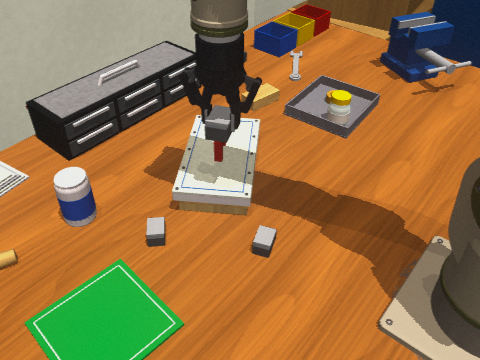

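The dolly is held clear (about 0.69 kg by wrist force) and the panel is still seated. Next I carry the dolly to the mat.

```bash
python3 -m handwheel '[[0.015,0.004,0,0],[0.025,0.008,0,0],[0.035,0.011,0,0],[0.035,0.011,0,0],[0.035,0.011,0,0]]'
python3 -m handwheel '[[0.035,0.011,0,0],[0.035,0.011,0,0],[0.035,0.011,0,0],[0.025,0.008,0,0],[0.02,0.004,0,0]]'
python3 -m handwheel '[[0.011,0.003,0,0],[0,0,0,0],[0,0,0,0]]'
```

```text
clock: 5.65
ee_pos: [0.4532, 0.2119, 0.1868]
orientation: [[-0.417, 0.909, -0.002], [0.909, 0.417, -0.001], [0.0, -0.002, -1.0]]
ft_force: [0.7, 0.4, -7.8]
grip_width: 0.0388
clock: 6.15
ee_pos: [0.4312, 0.3676, 0.1863]
orientation: [[-0.419, 0.908, -0.003], [0.908, 0.419, -0.001], [0.001, -0.003, -1.0]]
ft_force: [0.8, -0.1, -6.6]
grip_width: 0.0386
clock: 6.45
ee_pos: [0.4309, 0.3763, 0.1874]
orientation: [[-0.417, 0.909, -0.001], [0.909, 0.417, -0.001], [-0.001, -0.001, -1.0]]
ft_force: [0.4, -0.2, -6.0]
grip_width: 0.0386
```

```bash
python3 -m handwheel '[[0,0,0.02,0],[0,0,0.04,0],[0,0,0.04,0],[0,0,0.03,0],[0,0,0.015,0]]'
python3 -m handwheel '[[0,0,0.006,0],[0,0,0.004,0],[0,0,0,0],[0,0,0,0]]'
python3 -m handwheel '[[0,0,0.001,0],[0,0,0.001,0],[0,0,0.001,0],[0,0,0,0],[0,0,0,0]]'
```

```text
clock: 6.95
ee_pos: [0.4305, 0.3744, 0.0403]
orientation: [[-0.416, 0.909, -0.003], [0.909, 0.416, -0.003], [-0.002, -0.004, -1.0]]
ft_force: [-0.6, -0.7, -6.0]
grip_width: 0.0386
clock: 7.35
ee_pos: [0.4314, 0.3779, 0.0345]
orientation: [[-0.418, 0.909, 0.002], [0.909, 0.418, 0.001], [0.0, 0.002, -1.0]]
ft_force: [0.3, 0.1, -5.9]
grip_width: 0.0386
clock: 7.85
ee_pos: [0.4307, 0.3773, 0.0303]
orientation: [[-0.418, 0.909, -0.0], [0.909, 0.418, -0.0], [-0.0, -0.0, -1.0]]
ft_force: [-0.2, -0.2, -6.4]
grip_width: 0.0385
```

```bash
python3 -m handwheel '[[0,0,0.001,0],[0,0,0.001,0],[0,0,0.001,0],[0,0,0,0],[0,0,0,0]]'
python3 -m handwheel '[[0,0,0.0007,0],[0,0,0,0],[0,0,0,0]]'
python3 -m handwheel '[[0,0,0.0007,0],[0,0,0,0],[0,0,0,0]]'
```

```text
clock: 8.35
ee_pos: [0.4307, 0.3773, 0.0272]
orientation: [[-0.418, 0.909, -0.0], [0.909, 0.418, -0.0], [-0.0, -0.0, -1.0]]
ft_force: [-0.9, -0.1, -6.5]
grip_width: 0.0384
clock: 8.65
ee_pos: [0.4307, 0.3774, 0.0266]
orientation: [[-0.418, 0.909, -0.0], [0.909, 0.418, -0.0], [-0.0, -0.0, -1.0]]
ft_force: [-0.0, 0.9, -6.0]
grip_width: 0.0385
clock: 8.95
ee_pos: [0.4308, 0.3774, 0.0261]
orientation: [[-0.418, 0.909, 0.0], [0.909, 0.418, -0.0], [-0.0, 0.0, -1.0]]
ft_force: [-1.4, -1.4, -1.6]
grip_width: 0.0386
```

Contact came at 0.026, as predicted. One small press more, then I open the fingers.

```bash
python3 -m handwheel '[[0,0,0.0005,0],[0,0,0,0],[0,0,0,0]]'
python3 -m handwheel '[[0,0,0,0],[0,0,0,0],[0,0,0,0],[0,0,0,0],[0,0,0,0]]' 0.075 90
python3 -m handwheel '[[0,0,-0.01,0],[0,0,-0.03,0],[0,0,-0.05,0],[0,0,-0.05,0],[0,0,-0.03,0]]'
python3 -m handwheel '[[0,0,0,0],[0,0,0,0]]'
```

```text
clock: 9.25
ee_pos: [0.4307, 0.3774, 0.0261]
orientation: [[-0.418, 0.909, 0.0], [0.909, 0.418, -0.0], [-0.001, 0.0, -1.0]]
ft_force: [-3.2, -3.6, 5.9]
grip_width: 0.0386
clock: 9.75
ee_pos: [0.4308, 0.3774, 0.0254]
orientation: [[-0.418, 0.909, 0.0], [0.909, 0.418, 0.0], [0.0, 0.0, -1.0]]
ft_force: [-0.0, -0.5, -0.4]
grip_width: 0.0748
clock: 10.25
ee_pos: [0.4309, 0.3786, 0.2001]
orientation: [[-0.418, 0.908, 0.003], [0.908, 0.418, 0.003], [0.001, 0.004, -1.0]]
ft_force: [0.2, 1.0, -1.1]
grip_width: 0.075
clock: 10.45
ee_pos: [0.4308, 0.3775, 0.1962]
orientation: [[-0.418, 0.909, 0.001], [0.909, 0.418, 0.0], [-0.0, 0.001, -1.0]]
ft_force: [0.3, -1.6, -1.1]
grip_width: 0.0751
```

```bash
python3 -m handwheel '[[-0.02,-0.003,0,0],[-0.035,-0.006,0,0],[-0.045,-0.007,0,0],[-0.045,-0.008,0,0],[-0.045,-0.008,0,0]]'
python3 -m handwheel '[[-0.045,-0.008,0,0],[-0.045,-0.008,0,0],[-0.045,-0.008,0,0],[-0.035,-0.006,0,0],[-0.027,-0.003,0,0]]' 
python3 -m handwheel '[[0,0,0,-0.08],[0,0,0,-0.08],[0,0,0,0],[0,0,0,0]]' 0.05 90
python3 - <<'E'
from h import *
p=camera_params('wrist'); o=ctrl.get_obs(); im=grab_frame('wrist'); cv2.imwrite('pics/w3.png',im[:,:,::-1]); np.save('w3.npy',p['T'])
t=grab_frame('top')[:,:,::-1]; cv2.imwrite('pics/top1.png',t)
print(o['ee_pos'],np.round(o['orientation'],4).tolist(),o['q'].round(1))
a=np.zeros((600,800,3),np.uint8); a[:480,:640]=im[:,:,::-1]; a[440:600,600:800]=t[200:360,80:280]; cv2.imwrite('pics/v3.png',a)
E
```

```text
clock: 10.95
ee_pos: [0.4805, 0.1892, 0.1941]
orientation: [[-0.418, 0.908, -0.002], [0.908, 0.418, -0.001], [0.0, -0.002, -1.0]]
ft_force: [0.8, 0.2, 0.2]
grip_width: 0.0748
clock: 11.45
ee_pos: [0.5327, -0.0046, 0.194]
orientation: [[-0.415, 0.91, -0.002], [0.91, 0.415, -0.001], [0.001, -0.002, -1.0]]
ft_force: [-0.3, 0.8, 0.5]
grip_width: 0.0749
clock: 11.85
ee_pos: [0.5328, -0.0013, 0.1946]
orientation: [[-0.555, 0.832, -0.002], [0.832, 0.555, 0.0], [0.001, -0.001, -1.0]]
ft_force: [-0.4, -0.2, 0.4]
grip_width: 0.0498
[ 0.5327836  -0.00134135  0.19457037] [[-0.5555, 0.8315, -0.0015], [0.8315, 0.5555, 0.0002], [0.001, -0.0012, -1.0]] [ 33.2  14.1 -43.1  99.7  10.1  70.3  21.2]
```

View pics/v3.png

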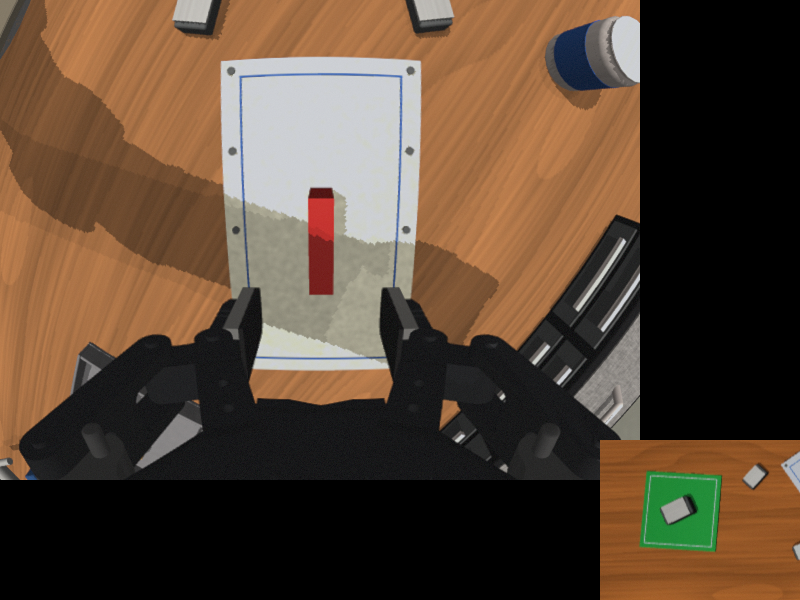

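The inset shows the dolly lying flat in the middle of the mat. The handle's top face has corners at (309,197), (334,197), (333,294) and (309,294), well aligned at column 321.

Run:
```python
from h import *
p=camera_params('wrist'); p['T']=np.load('w3.npy')
d=np.array([at('wrist',*x,.10,p) for x in[(309,197),(334,197),(333,294),(309,294)]])
o=ctrl.get_obs();R=o['orientation']
print(d.mean(0),[np.linalg.norm(d[i]-d[i-1]).round(4) for i in range(4)],[ang(d[i],d[i-1]).round(1) for i in range(4)],'tool',(R.T@(d.mean(0)-o['ee_pos'])).round(4))
```

```text
[ 5.33020625e-01 -3.82924113e-04  1.00000000e-01] [np.float64(0.0643), np.float64(0.0152), np.float64(0.0643), np.float64(0.0158)] [np.float64(123.3), np.float64(33.8), np.float64(123.8), np.float64(33.8)] tool [0.0007 0.0005 0.095 ]
```

```bash
python3 -m handwheel '[[0.0007,0.0005,0.02,0],[0,0,0.035,0],[0,0,0.03,0],[0,0,0.015,0],[0,0,0.0095,0]]'
python3 -m handwheel '[[0,0,0,0],[0,0,0,0],[0,0,0,0]]'
python3 -m handwheel '[[0,0,0,0],[0,0,0,0],[0,0,0,0],[0,0,0,0],[0,0,0,0]]' 0.0 100
python3 -m handwheel '[[0,0,0,0],[0,0,0,0],[0,0,0,0]]'
```

```text
clock: 12.45
ee_pos: [0.5329, -0.0004, 0.0849]
orientation: [[-0.557, 0.831, -0.001], [0.831, 0.557, 0.0], [0.001, -0.001, -1.0]]
ft_force: [0.2, -0.5, 0.6]
grip_width: 0.0498
clock: 12.75
ee_pos: [0.5342, -0.0005, 0.0872]
orientation: [[-0.557, 0.83, 0.002], [0.83, 0.557, -0.0], [-0.001, 0.002, -1.0]]
ft_force: [-1.3, -0.7, -0.3]
grip_width: 0.0499
clock: 13.25
ee_pos: [0.5336, -0.0007, 0.0866]
orientation: [[-0.557, 0.831, 0.001], [0.831, 0.557, -0.001], [-0.001, 0.0, -1.0]]
ft_force: [-2.3, -0.6, 6.1]
grip_width: 0.0142
clock: 13.55
ee_pos: [0.5336, -0.0007, 0.0866]
orientation: [[-0.557, 0.83, 0.001], [0.83, 0.557, -0.001], [-0.001, 0.0, -1.0]]
ft_force: [-2.6, -0.4, 6.8]
grip_width: 0.0141
```

```bash
python3 -m handwheel '[[0,0,-0.002,0],[0,0,-0.003,0],[0,0,-0.004,0],[0,0,-0.004,0],[0,0,-0.004,0]]'
python3 -m handwheel '[[0,0,-0.004,0],[0,0,-0.004,0],[0,0,-0.004,0],[0,0,-0.004,0],[0,0,-0.004,0]]'
python3 -m handwheel '[[0,0,0,0],[0,0,0,0]]'
python3 -c "
from h import *
print(ctrl.get_obs()['ft_torque'])
cv2.imwrite('pics/s2.png',grab_frame('side')[80:400,180:460,::-1].repeat(2,0).repeat(2,1)[:600])"
```

```text
clock: 14.05
ee_pos: [0.5333, -0.0005, 0.1032]
orientation: [[-0.557, 0.83, 0.0], [0.83, 0.557, -0.0], [-0.0, 0.0, -1.0]]
ft_force: [0.2, -0.6, -3.1]
grip_width: 0.0147
clock: 14.55
ee_pos: [0.5334, -0.0005, 0.1233]
orientation: [[-0.557, 0.83, 0.0], [0.83, 0.557, -0.0], [-0.0, 0.0, -1.0]]
ft_force: [-1.0, -0.2, -4.2]
grip_width: 0.0141
clock: 14.75
ee_pos: [0.5333, -0.0006, 0.1229]
orientation: [[-0.557, 0.83, 0.0], [0.83, 0.557, -0.0], [-0.0, -0.0, -1.0]]
ft_force: [-0.1, 0.2, -3.5]
grip_width: 0.0145
[ 0.01582703  0.00185538 -0.02032712]
```

View pics/s2.png

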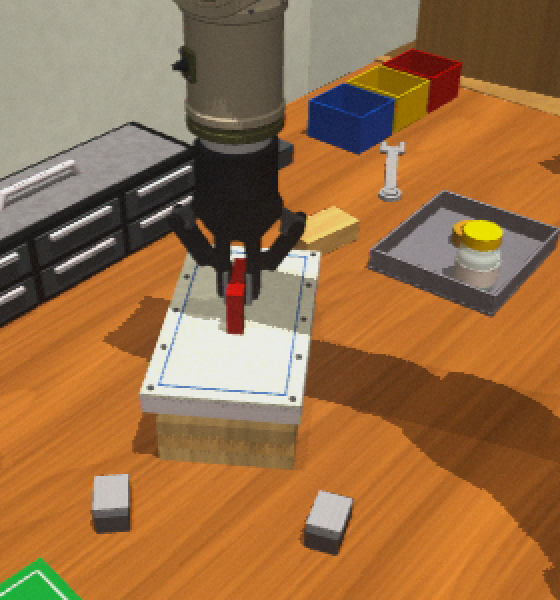

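The panel is level and clear of the buck. Wrist force is about 3.8 N, which matches 0.4 kg. I continue straight up.

```bash
python3 -m handwheel '[[0,0,-0.004,0],[0,0,-0.008,0],[0,0,-0.012,0],[0,0,-0.014,0],[0,0,-0.014,0]]'
python3 -m handwheel '[[0,0,-0.014,0],[0,0,-0.014,0],[0,0,-0.014,0],[0,0,-0.012,0],[0,0,-0.008,0]]'
python3 -m handwheel '[[0,0,-0.006,0],[0,0,-0.003,0],[0,0,0,0],[0,0,0,0],[0,0,0,0]]'
python3 -m handwheel '[[0,0,0,0],[0,0,0,0],[0,0,0,0],[0,0,0,0],[0,0,0,0]]'
python3 -c "
from h import *
o=ctrl.get_obs();print(o['ft_torque'],o['joint_vel'].round(2))
s=grab_frame('side')[:,:,::-1]; cv2.imwrite('pics/s3.png',s)"
```

```text
clock: 15.3
ee_pos: [0.5336, -0.0004, 0.1766]
orientation: [[-0.557, 0.83, 0.001], [0.83, 0.557, -0.0], [-0.001, 0.001, -1.0]]
ft_force: [-0.2, 0.5, -4.3]
grip_width: 0.0145
clock: 15.8
ee_pos: [0.5336, -0.0005, 0.2382]
orientation: [[-0.557, 0.83, 0.001], [0.83, 0.557, -0.0], [-0.001, 0.001, -1.0]]
ft_force: [0.4, -0.5, -4.0]
grip_width: 0.0144
clock: 16.3
ee_pos: [0.5331, -0.0006, 0.2454]
orientation: [[-0.557, 0.83, -0.001], [0.83, 0.557, 0.0], [0.001, -0.001, -1.0]]
ft_force: [-0.1, -0.0, -3.0]
grip_width: 0.0148
clock: 16.8
ee_pos: [0.5333, -0.0005, 0.2459]
orientation: [[-0.557, 0.83, 0.0], [0.83, 0.557, -0.0], [-0.0, -0.0, -1.0]]
ft_force: [-0.6, 0.8, -4.2]
grip_width: 0.014
[ 0.00950839 -0.04583088  0.04568305] [-0.04 -0.05 -0.05  0.06 -0.09  0.02 -0.01]
```

View pics/s3.png

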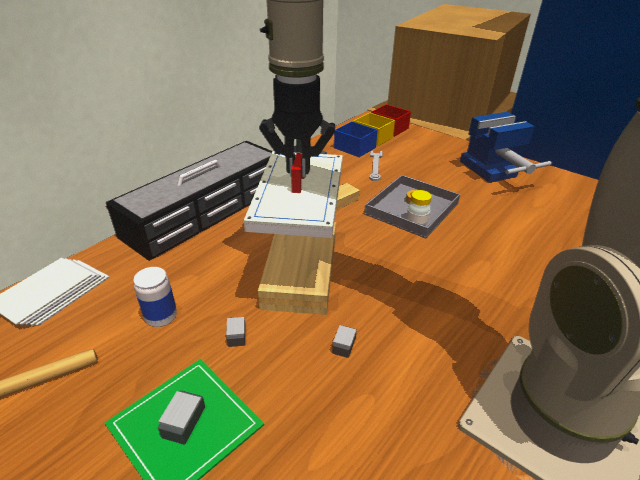

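The panel hangs level above the buck, with top corners near (265,153), (343,156), (332,222) and (247,220), and the dolly is on the mat. I check the corners against a level panel before handing in.

Run:
```python
from h import *
u=np.radians(123.8);y=np.array([np.cos(u),np.sin(u)]);x=np.array([y[1],-y[0]])
for a,b in((1,1),(1,-1),(-1,-1),(-1,1)):
    P=np.array([.5333,-.0005])+a*.073*x+b*.128*y
    print(a,b,proj('side',[*P,.2123]).round(1))
im=cv2.imread('pics/s3.png'); hsv=cv2.cvtColor(im,cv2.COLOR_BGR2HSV)
m=cv2.inRange(hsv,(0,0,130),(180,60,255)); m[:,:240]=0;m[:,350:]=0;m[:150]=0;m[245:]=0
c=max(cv2.findContours(cv2.morphologyEx(m,3,np.ones((7,7))),0,2)[0],key=cv2.contourArea)
print(cv2.approxPolyDP(c,4,True)[:,0].tolist())
```

```text
1 1 [244.  219.4]
1 -1 [272.9 150.3]
-1 -1 [343.  154.2]
-1 1 [332.7 225.6]
[[240, 150], [240, 169], [251, 166], [249, 176], [259, 177], [258, 186], [250, 191], [246, 231], [331, 237], [341, 155], [311, 157], [301, 192], [291, 193], [283, 155]]
```

```bash
python3 -c "
from plant import ctrl
print(ctrl.finish_job()); o=ctrl.get_obs(); print(o['clock'],o['ee_pos'],o['ft_force'],o['grip_width'])"
```

```text
the job is handed in; nothing more can be done
None
the job is handed in; nothing more can be done
```

The job is done and handed in at about 17 s. I lifted the large dolly (about 0.65 kg) off the panel and set it down, contact felt before release, near the centre of the green mat. I then gripped the red handle, raised the panel straight up about 16 cm, and am still holding it there.

- **Panel:** the last readings show the tool vertical to within 0.1°, the joints at rest and a wrist force of about 4 N, which fits a panel of about 0.4 kg. In the side picture, the corners I could check lie within a few pixels of where a level panel should appear. A rough corner fit on that picture was partly spoilt by the background and the fingers, so I compared only its clean corners.
- **Dolly and bench:** the last side picture shows the dolly flat inside the mat's border. I moved nothing else, and nothing else in that picture looks out of place.
- **Disagreements:** the top and wrist cameras differed by about 3 mm on the dolly's position, and I used the close wrist view. Closing the fingers pushed up on the wrist by about 6 to 7 N on both the dolly and the handle, far below the limits. I did not find out why.

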